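# Pack the finishing crate from the sloping rack

## Robot

A 6-joint arm with a two-finger parallel gripper is mounted at the origin on the work surface. World frame = base frame: x ahead of the robot, y to its left, z up, the work surface at z = 0. Lengths are in m, angles in degrees, forces in N, time in s.
With the tool pointing down it reaches from about 0.4 to 0.825 m from the base axis. Payload 7 kg.
Tool frame: the origin (TCP) lies at the very end of the fingers, on their centre line; the grasp point (between the pads) lies 19 mm behind it; z points along the fingers, y is the line along which they close (so a half turn about z gives the same grasp; the last joint's range is limited). The gripper opens to 88 mm and grips with 3 to 60 N. Pads are 19 mm wide; open, the fingers measure 130 mm over their backs; the gripper's body (78 mm by 193 mm) begins 47 mm behind the grasp point.
Start: joints at [-60.728, 20.546, 0.682, 0, -70.136, -16.507], TCP at [0.149, -0.658, 0.205] pointing down, gripper open.
Joint ranges: [-176.03, 176.03], [-82.01, 121.73], [-58.28, 71.71], [-173.87, 95.51], [-174.79, -0.11], [-173.66, 173.66]. Speed limits (degrees/s): [136.94, 136.94, 172.46, 180, 180, 180].

## Interface

Orientations are given as [roll, pitch, yaw] about the fixed x, y, z axes, in that order (R = Rz(yaw) Ry(pitch) Rx(roll)).
In Python, from plant import get_state, capture, close_job, regions_of gives the robot as it stands.
- The arm moves only by the tool jog_arm, never from a script. Its argument "moves" is a list of rows, each a list of 3 entries, a list of its own where there are three numbers: the shift along the tool's x, y, z in cm, then the turn about the tool's z in degrees, then the finger opening in cm, from 0 to 8.76. A call has 1 to 12 rows; each row shifts and turns the commanded pose from where the row before left it, along the tool's axes as they then stand; what a row does not reach is not made up. A row lasts 1/8 s, in which the tool goes at most 62.5 mm and 10.7 degrees, less where a joint would pass 70% of its speed; a pose out of reach is approached as far as the arm can. A call is refused whole if a number of a shift passes 6.25 or a number of a turn 10.7, either way. A call with a gripper value outside its range is refused whole. The fingers move at their own pace and stop on an object; "newtons" is the grip in N (left out, the last holds). Time passes only in rows, so rows that do not move let the fingers close. It gives the time, the measured TCP pose, the force, the opening and the grip force at its end, in the units of the state.
- get_state(): the state, without advancing time (a new reading comes with each control period).
- capture(name): name is "scene" or "side" or "wrist"; returns a dict with "pixels" (400x640x3 uint8, blue, green, red), "mtx" (3x3 intrinsics, pixels), "world_from_camera" (4x4, takes a point from camera to world coordinates); the wrist camera has in their place "hand_eye" (4x4, takes a point from camera to tool coordinates, whose origin is the TCP and whose axes are the flange's). Camera axes: x right, y down, z forward; pixel columns grow to the right and rows downward; lengths in m; the calibration is good to about 2 mm. A picture is of the moment at which its call begins: read the wrist's pose just before it. There is no depth.
- close_job(): hands the job in; it is judged then, once.
Trained networks look in a picture, given as the dict that the camera call returned (one of the last four; its "shot" number tells which), for a name from the list of things; names that differ only in an ending like _2 or _b are one class to them, and where a whole thing is asked for, a point or a joint stands for the part that bears it (a point fixed in the world has none). Each returns a list of dicts, best first, with "confidence" (0 to 1); they miss things now and then, are a little off and sometimes report something else, mostly with a low value. They report only what shows in the picture. A call takes as long as a camera call.
- regions_of(picture, thing): "pixels" (400x640 bool, what is visible of it) and "pixel" ([column, row] in pixels, amid what is visible of it).
The state is a dict: "time_s": time; "joints": joint angles; "qd": joint speeds; "joint_torque": joint torques, N m; "tcp_pos": TCP position; "eef_rot": TCP orientation; "contact_force": force on the tool from outside, world axes, zero at the start; "moment": the same for the moment, N m; "gripper_width": finger opening in m; "gripper_force": force on a finger pad.
Only numpy, scipy, OpenCV 4.12 (cv2) and the standard library are available. Lean on these libraries where they do the work, as an engineer would, in place of code of your own. Each camera call takes 0.05 s, during which the arm holds its last target. There are 200 camera calls.

## Task

Pack the crate for the varnish bench: draw the three amber bottles out of the sloping rack and stand them upright on the floor of the crate, one in each of its three empty cells, setting each one down rather than dropping it in. Leave the white glue bottle in the rack, the three jars in the crate and everything else on the bench where they are.

Things in the scene. Friction and masses are not known exactly. Their poses are not given: they have to be found in the camera images.
- rack: sloping birch plywood bottle rack, fixed, 288 mm wide, four pockets at y = -99, -33, 33, 99 mm, each 61 mm wide, 50 mm deep. Pockets and bottles lean 0.42 rad to its -x side, caps roughly towards the robot. Boards reach up to 76 mm along a bottle from its underside: a bottle drawn 80 mm along its axis is clear. Neighbouring caps 35 mm apart. Top 118 mm. Origin on the bench, z up
- amber_a: amber glass bottle: dark brown body dia 46 mm to 78 mm height, shoulder narrowing to a neck dia 27 mm at 96 mm, black round cap dia 31 mm from 105 to 128 mm; cream label with a red stripe; about 150 to 280 g. Origin: centre of the underside; z along the bottle to the cap. Starts in a pocket of the rack, leaning 0.42 rad
- amber_b: amber glass bottle: dark brown body dia 46 mm to 78 mm height, shoulder narrowing to a neck dia 27 mm at 96 mm, black round cap dia 31 mm from 105 to 128 mm; cream label with a green stripe; about 150 to 280 g. Origin: centre of the underside; z along the bottle to the cap. Starts in a pocket of the rack, leaning 0.42 rad
- amber_c: amber glass bottle: dark brown body dia 46 mm to 78 mm height, shoulder narrowing to a neck dia 27 mm at 96 mm, black round cap dia 31 mm from 105 to 128 mm; cream label with a blue stripe; about 150 to 280 g. Origin: centre of the underside; z along the bottle to the cap. Starts in a pocket of the rack, leaning 0.42 rad
- glue: white plastic glue bottle with a yellow label and an orange nozzle, body dia 46 mm, 124 mm tall, in the rack's remaining pocket, same axes as the amber bottles. Stays there
- crate: open birch plywood crate, fixed, 134 (x) x 198 (y) mm, 2 x 3 cells centred at x = -32, 32 and y = -64, 0, 64 mm; three hold jars, chequered with the three empty ones. Floor top 8 mm above the bench, partitions to 56 mm, long sides to 66 mm, end boards (at +y, -y) with a hand hole to 90 mm. Origin: centre of the underside; z up. It may stand turned up to 97 degrees either way
- cell_1 (a point): centre of the floor of an empty cell of the crate; the free space is 58 x 58 mm or slightly more, axes as the crate's; at crate (32, -64, 8) mm
- cell_2 (a point): centre of the floor of an empty cell of the crate; the free space is 58 x 58 mm or slightly more, axes as the crate's; at crate (-32, 0, 8) mm
- cell_3 (a point): centre of the floor of an empty cell of the crate; the free space is 58 x 58 mm or slightly more, axes as the crate's; at crate (32, 64, 8) mm
- jar_ochre: squat pigment jar that already stands in the crate, ochre yellow with a bright metal lid, dia 48 mm, 67 mm high, so it ends below the caps of the bottles. Origin: centre of the underside, z up. Stays there
- jar_red: squat pigment jar that already stands in the crate, dark red with a bright metal lid, dia 48 mm, 67 mm high, so it ends below the caps of the bottles. Origin: centre of the underside, z up. Stays there
- jar_umber: squat pigment jar that already stands in the crate, dark brown with a bright metal lid, dia 48 mm, 67 mm high, so it ends below the caps of the bottles. Origin: centre of the underside, z up. Stays there
- wax_tin: round wax tin, dia 83 mm, 41 mm high, yellow and brown with a brass lid; origin at the centre of its underside. Stays where it is
- brush: flat varnish brush lying on the bench, 184 mm long along its x, bristles at +x, 52 mm wide, 15 mm high; origin on the bench under the ferrule's bristle end. Stays where it is
- sanding_block: cork sanding block 110 x 66 x 32 mm; origin at the centre of its underside. Stays where it is
- tuning_key: steel T-shaped tuning key with a dark wooden crossbar 95 mm long (its y), shank 107 mm along its x, 18 mm high; origin on the bench under the crossbar's middle. Stays where it is

How it is judged:
By the outcome, as a careful person would: the job done as asked, in the order asked, and still so for the second after the job is handed in, with the robot touching nothing.
It also fails if it takes over 72 s, if anything falls off the work surface, if the arm or the gripper's body presses on something with over 40 N, if the wrist force passes 120 N, or if a joint passes its speed limit or range.

## Working session

There is one attempt and no reset: what is moved stays moved. The work goes in short steps, Python scripts to look and compute and a tool call to move; the robot and the scene stay as the last step left them, time stands still between calls to the robot, and variables do not carry over. Pictures are saved under pics/ and viewed, at most 10 in all, crops included, and the job is handed in when it is done.

Besides the shell and the picture viewer there is one more tool, called after "Emit:" by a JSON object that holds its "api" and its "payload", one argument or row to a line. jog_arm: Moves the arm, as the interface text tells. Its arguments: {"type":"object","properties":{"moves":{"type":"array"},"newtons":{"type":"number"}},"required":["moves"]}

```bash
mkdir -p pics; ls; python3 - <<'E'
from plant import *
import cv2,numpy as np
s=get_state();print(s)
for n in ["scene","side"]:
    c=capture(n);cv2.imwrite(f"pics/{n}0.png",c["pixels"]);print(n,c["mtx"].tolist(),np.round(c["world_from_camera"],4).tolist())
    for t in ["rack","amber_a","glue","crate","jar_ochre","jar_red","jar_umber"]:
        print(t,[(round(r["confidence"],2),np.round(r["pixel"]).tolist(),int(r["pixels"].sum())) for r in regions_of(c,t)])
E
```

```text
pics
{'time_s': 0.0, 'joints': array([-6.07264640e+01,  2.05935887e+01,  6.34264236e-01, -1.81137179e-02,
       -7.01354452e+01, -1.65071807e+01]), 'qd': array([-0.01962056,  0.01816086, -0.01306801, -0.04797692, -0.03441836,
        0.0617741 ]), 'joint_torque': array([-2.35414765e-03, -5.82719207e+01,  2.93051201e+01,  6.99707866e+00,
        7.05183222e-03, -1.63949671e-04]), 'tcp_pos': array([ 0.14900965, -0.65782237,  0.20450844]), 'eef_rot': array([ 1.79904298e+02, -1.06037073e-02, -1.67239805e+02]), 'contact_force': array([-0.10735642,  0.11812514, -0.17750479]), 'moment': array([ 0.03908423, -0.10715977,  0.0151436 ]), 'gripper_force': 0.0, 'gripper_width': 0.08734122721886987}
scene [[419.08396517482635, 0.0, 321.6253348577522], [0.0, 419.08396517482635, 200.91670431100857], [0.0, 0.0, 1.0]] [[0.4913, 0.5761, -0.6533, 1.399], [0.871, -0.3238, 0.3695, -0.4725], [0.0013, -0.7505, -0.6608, 0.8841], [0.0, 0.0, 0.0, 1.0]]
rack [(0.93, [378.0, 205.0], 3834)]
amber_a [(0.75, [252.0, 203.0], 257), (0.68, [345.0, 195.0], 301), (0.66, [358.0, 181.0], 295), (0.63, [443.0, 168.0], 567)
[... 235 characters left out ...]
86)]
jar_umber [(0.45, [282.0, 199.0], 184)]
side [[505.17967272703686, 0.0, 323.42571555660305], [0.0, 505.17967272703686, 202.0605202330865], [0.0, 0.0, 1.0]] [[-0.9614, -0.1853, 0.2034, 0.2572], [-0.2751, 0.6612, -0.698, 1.0748], [-0.0052, -0.727, -0.6866, 1.1325], [0.0, 0.0, 0.0, 1.0]]
rack [(0.89, [282.0, 251.0], 3064)]
amber_a [(0.92, [295.0, 232.0], 306), (0.71, [296.0, 201.0], 243), (0.64, [297.0, 213.0], 270), (0.16, [346.0, 183.0], 161)]
glue [(0.64, [290.0, 253.0], 290)]
crate [(0.66, [366.0, 188.0], 2062), (0.25, [298.0, 196.0], 262)]
jar_ochre [(0.47, [385.0, 185.0], 163)]
jar_red [(0.54, [368.0, 172.0], 193)]
jar_umber [(0.72, [347.0, 183.0], 155), (0.59, [279.0, 251.0], 3195)]
```

```bash
python3 - <<'E'
import cv2
a=cv2.imread("pics/scene0.png")[110:310,180:480];b=cv2.imread("pics/side0.png")[120:320,200:460]
cv2.imwrite("pics/a.png",cv2.resize(a,(800,533),interpolation=cv2.INTER_CUBIC))
cv2.imwrite("pics/b.png",cv2.resize(b,(780,600),interpolation=cv2.INTER_CUBIC))
E
```

```text
(no output)
```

View pics/a.png

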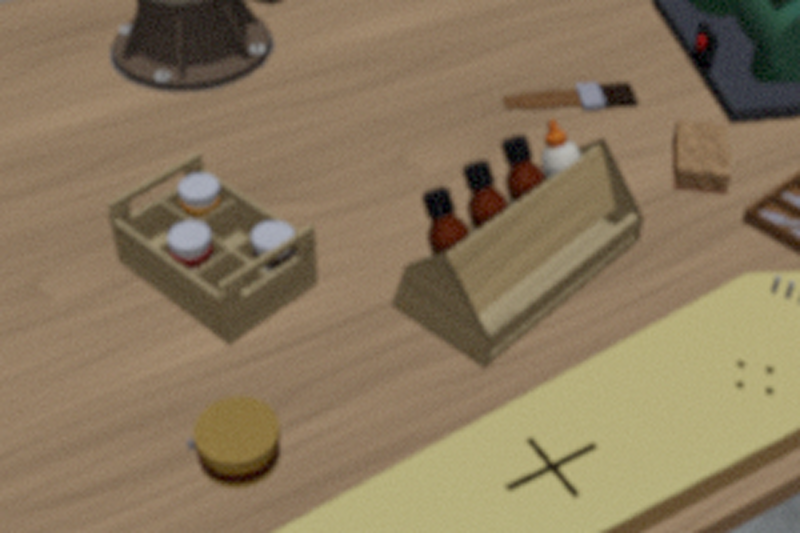

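View pics/b.png

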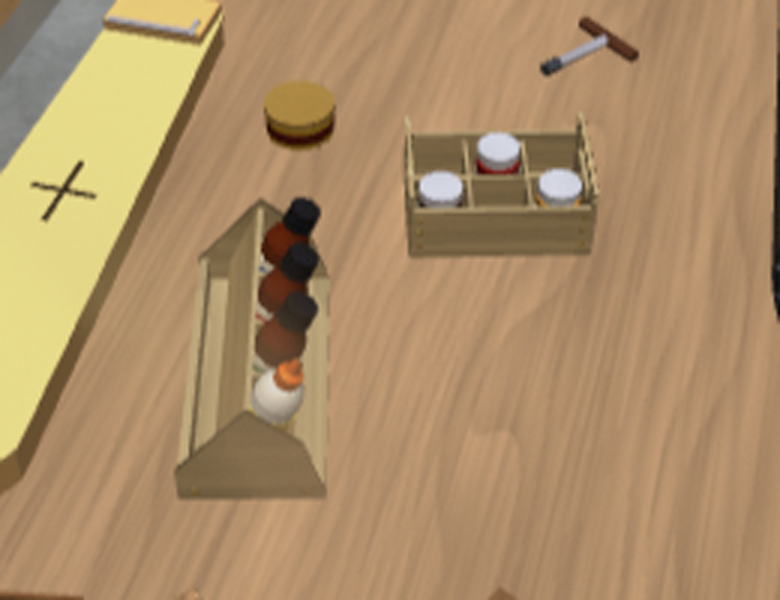

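The side view shows umber, red and ochre lids at crop (440,189), (498,152) and (560,187). The amber caps are at (302,216), (299,263) and (296,311), with the glue nearest at (290,372). The scene view shows the same caps at crop (438,205), (479,177) and (516,150).

```bash
cat > h.py <<'E'
from plant import *
import cv2,numpy as np
from scipy.optimize import least_squares
from scipy.spatial.transform import Rotation as R
CAM={"scene":(np.array([[419.084,0,321.625],[0,419.084,200.917],[0,0,1]]),np.array([[0.4913,0.5761,-0.6533,1.399],[0.871,-0.3238,0.3695,-0.4725],[0.0013,-0.7505,-0.6608,0.8841],[0,0,0,1]])),
"side":(np.array([[505.18,0,323.426],[0,505.18,202.06],[0,0,1]]),np.array([[-0.9614,-0.1853,0.2034,0.2572],[-0.2751,0.6612,-0.698,1.0748],[-0.0052,-0.727,-0.6866,1.1325],[0,0,0,1]]))}
def proj(K,T,p):
    q=(np.linalg.inv(T)@np.c_[np.atleast_2d(p),np.ones(len(np.atleast_2d(p)))].T)[:3]; q=K@q; return (q[:2]/q[2]).T
def onplane(K,T,uv,z):
    d=T[:3,:3]@np.linalg.inv(K)@np.array([uv[0],uv[1],1.]); return T[:3,3]+d*(z-T[2,3])/d[2]
def tri(obs): # list of (K,T,uv)
    f=lambda p:np.concatenate([(proj(K,T,p)[0]-uv) for K,T,uv in obs])
    r=least_squares(f,[.6,-.1,.1]);return r.x,np.abs(r.fun).max()
E
python3 - <<'E'
from h import *
A=lambda u,v:np.array([180+u/(800/300),110+v/(533/200)])
B=lambda u,v:np.array([200+u/3,120+v/3])
pts={"cap1":(A(438,205),B(302,216)),"cap2":(A(479,177),B(299,263)),"cap3":(A(516,150),B(296,311)),"glue":(A(555,131),B(290,372)),
"umber":(A(273,228),B(440,183)),"red":(A(190,230),B(498,146)),"ochre":(A(199,178),B(560,180))}
for n,(a,b) in pts.items():
    p,e=tri([(*CAM["scene"],a),(*CAM["side"],b)]);print(n,np.round(p,4),round(e,1))
for n in ["umber","red","ochre"]:
    print(n,[np.round(onplane(*CAM[c],pts[n][i],.073),4) for i,c in enumerate(["scene","side"])])
E
```

```text
cap1 [0.6315 0.0338 0.1303] 0.4
cap2 [0.6134 0.098  0.1308] 0.3
cap3 [0.5954 0.1603 0.1326] 0.0
glue [0.5795 0.2269 0.1253] 0.0
umber [ 0.525  -0.111   0.0782] 0.1
red [ 0.4797 -0.1913  0.0752] 0.1
ochre [ 0.4034 -0.1483  0.0797] 0.1
umber [array([ 0.5189, -0.1088,  0.073 ]), array([ 0.5265, -0.1165,  0.073 ])]
red [array([ 0.4768, -0.1907,  0.073 ]), array([ 0.4804, -0.1935,  0.073 ])]
ochre [array([ 0.3946, -0.1457,  0.073 ]), array([ 0.4045, -0.1557,  0.073 ])]
```

Emit:
{"api": "jog_arm", "payload": {
  "moves": [
    [[-2, 2.3, -4], 0, 8.7],
    [[-3.4, 3.9, -2], 0, 8],
    [[-3.4, 3.9, -2], 0, 7],
    [[-3.4, 3.9, -2], 0, 6],
    [[-3.4, 3.9, -1], 0, 5],
    [[-3.4, 3.9, 0], 0, 4.4],
    [[-3.4, 3.9, 0], 0, 4.4],
    [[-3.4, 3.9, 0], 0, 4.4],
    [[-3.4, 3.9, 0], 0, 4.4],
    [[-3.4, 3.9, 0], 0, 4.4],
    [[-3.4, 3.9, 0], 0, 4.4],
    [[-3.4, 3.9, 0], -3, 4.4]
  ],
  "newtons": 20
}}

```text
time_s: 2.3
tcp_pos: [0.434, -0.1287, 0.3159]
eef_rot: [-180.0, 0.1, -164.2]
contact_force: [1.6, -1.0, 0.5]
gripper_width: 0.0444
gripper_force: 0.0
```

```bash
cat >> h.py <<'E'
def wrist(name=None):
    s=get_state();c=capture("wrist");T=np.eye(4);T[:3,:3]=R.from_euler('xyz',s["eef_rot"],degrees=True).as_matrix();T[:3,3]=s["tcp_pos"]
    if name: cv2.imwrite(f"pics/{name}.png",c["pixels"])
    return s,c,c["mtx"],T@c["hand_eye"]
E
python3 - <<'E'
from h import *
s,c,K,T=wrist("w1");print(s["tcp_pos"],s["joints"],K.tolist(),c["hand_eye"].round(4).tolist())
for t in ["crate","jar_ochre","jar_red","jar_umber"]:
    print(t,[(round(r["confidence"],2),np.round(r["pixel"]).tolist(),int(r["pixels"].sum()),onplane(K,T,r["pixel"],.075).round(4).tolist()) for r in regions_of(c,t)])
E
```

```text
[ 0.43400231 -0.12874193  0.31592581] [ 8.54768950e+00 -4.42805453e+00 -1.48102258e+01  2.74377880e-03
 -7.95485184e+01 -8.27101460e+01] [[360.7630444675768, 0.0, 318.21442577415286], [0.0, 360.7630444675768, 201.13306911600924], [0.0, 0.0, 1.0]] [[0.0018, -0.9623, -0.2719, 0.0729], [1.0, 0.0021, -0.0008, 0.0], [0.0014, -0.2719, 0.9623, -0.1773], [0.0, 0.0, 0.0, 1.0]]
crate [(0.73, [281.0, 174.0], 13066, [0.4588, -0.1683, 0.075])]
jar_ochre [(0.55, [310.0, 134.0], 1384, [0.4041, -0.1472, 0.075])]
jar_red [(0.7, [261.0, 184.0], 1450, [0.4766, -0.1877, 0.075]), (0.7, [364.0, 328.0], 675, [0.63, -0.0091, 0.075]), (0.51, [279.0, 177.0], 12694, [0.462, -0.1693, 0.075])]
jar_umber [(0.72, [364.0, 326.0], 686, [0.6281, -0.0096, 0.075]), (0.59, [311.0, 236.0], 1461, [0.524, -0.1123, 0.075])]
```

View pics/w1.png

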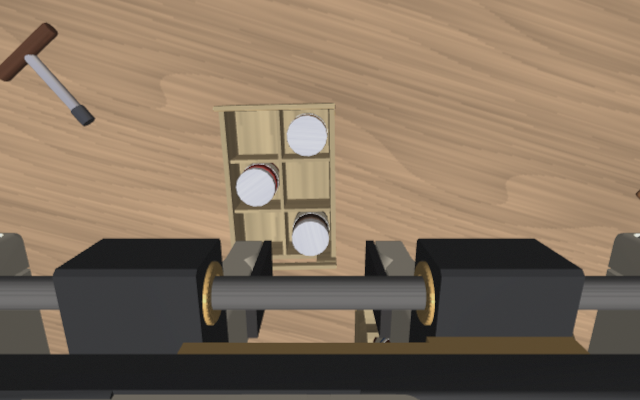

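Emit:
{"api": "jog_arm", "payload": {
  "moves": [
    [[-2, 3.5, 0], 0, 4.4],
    [[-2, 4, 0], 0, 4.4],
    [[-2, 4, 0], 0, 4.4],
    [[-2, 4, 0], 0, 4.4],
    [[0, 2, 0], 0, 4.4],
    [[0, 0, 0], 0, 4.4]
  ]
}}

```text
time_s: 3.3
tcp_pos: [0.4628, 0.0595, 0.3155]
eef_rot: [180.0, 0.0, -164.2]
contact_force: [-0.1, 0.4, -0.6]
gripper_width: 0.0439
gripper_force: 0.0
```

Emit:
{"api": "jog_arm", "payload": {
  "moves": [
    [[-4, 0, 0], 0, 4.4],
    [[-4, 0, 0], 0, 4.4],
    [[-4, 0, 0], 0, 4.4],
    [[-3, 0, 0], 0, 4.4],
    [[0, 0, 0], 0, 4.4]
  ]
}}

```text
time_s: 3.92
tcp_pos: [0.6087, 0.0988, 0.3139]
eef_rot: [-180.0, -0.1, -164.4]
contact_force: [-0.8, -0.4, -0.4]
gripper_width: 0.0438
gripper_force: 0.0
```

```bash
python3 - <<'E'
from h import *
s,c,K,T=wrist("w2");print(s["tcp_pos"])
np.save("w2T.npy",T)
for t in ["amber_a","glue","rack"]:
    print(t,[(round(r["confidence"],2),np.round(r["pixel"]).tolist(),int(r["pixels"].sum()),onplane(K,T,r["pixel"],.13).round(4).tolist()) for r in regions_of(c,t)])
# crate from w1
T1=np.eye(4);T1[:3,:3]=R.from_euler('xyz',[-180,.1,-164.2],degrees=True).as_matrix();T1[:3,3]=[0.43400231,-0.12874193,0.31592581];T1=T1@c["hand_eye"]
for n,uv,z in [("x1",(282,160),.056),("x2",(284,211),.056),("ochre",(307,135),.075),("red",(257,186),.075),("umber",(310,235),.075),("eL",(217,107),.09),("eR",(334,104),.09)]:
    print(n,onplane(K,T1,uv,z).round(4))
E
```

```text
[0.60869923 0.09876061 0.3138742 ]
amber_a [(0.97, [375.0, 188.0], 1822, [0.6073, 0.1587, 0.13]), (0.85, [316.0, 190.0], 1611, [0.6261, 0.1008, 0.13]), (0.8, [260.0, 190.0], 1854, [0.6418, 0.0455, 0.13])]
glue [(0.74, [429.0, 190.0], 1788, [0.5944, 0.213, 0.13])]
rack [(0.82, [344.0, 203.0], 18309, [0.6313, 0.1324, 0.13])]
x1 [ 0.4453 -0.1719  0.056 ]
x2 [ 0.5078 -0.1533  0.056 ]
ochre [ 0.4059 -0.1505  0.075 ]
red [ 0.4801 -0.1918  0.075 ]
umber [ 0.5229 -0.1144  0.075 ]
eL [ 0.4022 -0.2521  0.09  ]
eR [ 0.3646 -0.1312  0.09  ]
```

View pics/w2.png

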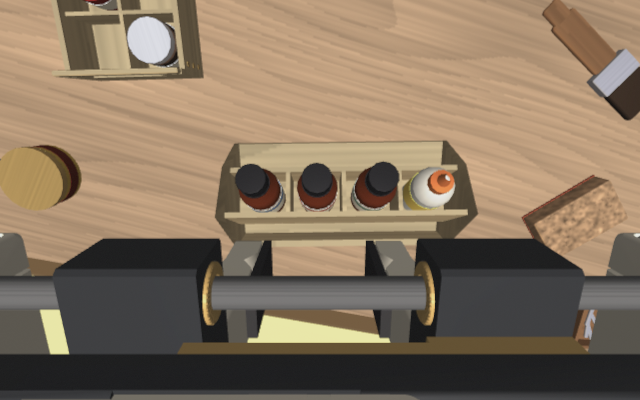

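Emit:
{"api": "jog_arm", "payload": {
  "moves": [
    [[-0.6, -3.4, 0], 0, 4.5],
    [[0, -3.45, 2], 0, 4.5],
    [[0, 0, 5], 0, 4.5],
    [[0, 0, 5], 0, 4.5],
    [[0, 0, 4], 0, 4.5],
    [[0, 0, 2.5], 0, 4.5],
    [[0, 0, 1.4], 0, 4.5],
    [[0, 0, 0], 0, 4.5]
  ]
}}

```text
time_s: 5.12
tcp_pos: [0.6313, 0.036, 0.1165]
eef_rot: [-180.0, -0.0, -164.2]
contact_force: [-0.4, -0.3, 0.7]
gripper_width: 0.0449
gripper_force: 0.0
```

```bash
python3 - <<'E'
from h import *
s=get_state();print(s["tcp_pos"],s["contact_force"],s["joints"].round(1))
a=capture("scene")["pixels"][130:250,270:430];b=capture("side")["pixels"][130:280,210:370]
cv2.imwrite("pics/c.png",np.vstack([cv2.resize(a,(640,480))[:,:],])) ; cv2.imwrite("pics/cc.png",np.hstack([cv2.resize(a,(400,300),interpolation=2),cv2.resize(b,(400,375),interpolation=2)[:300]]))
E
```

```text
[0.63126487 0.03597006 0.11649354] [-0.40197582 -0.26753617  0.74153625] [ 20.9  20.5 -11.7   0.  -57.9 -95.2]
```

View pics/cc.png

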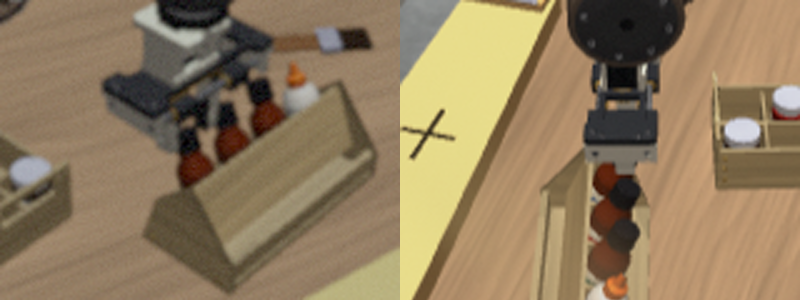

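The left finger and cap 1 are at crop (190,140), and the fingers straddle the cap cleanly. Closing, then drawing it out along its axis.

Emit:
{"api": "jog_arm", "payload": {
  "moves": [
    [[0, 0, 0], 0, 2.5],
    [[0, 0, 0], 0, 2.5],
    [[0, 0, 0], 0, 2.5],
    [[0, 0, 0], 0, 2.5],
    [[0.4, 0, -0.9], 0, 2.5],
    [[0.4, 0, -0.9], 0, 2.5]
  ],
  "newtons": 20
}}

```text
time_s: 5.98
tcp_pos: [0.6236, 0.0341, 0.1345]
eef_rot: [180.0, -0.0, -164.2]
contact_force: [1.0, -0.2, -2.0]
gripper_width: 0.0303
gripper_force: 20.0
```

Emit:
{"api": "jog_arm", "payload": {
  "moves": [
    [[0.8, 0, -1.8], 0, 2.5],
    [[0.8, 0, -1.8], 0, 2.5],
    [[0.8, 0, -1.8], 0, 2.5],
    [[0.8, 0, -1.8], 0, 2.5],
    [[0.8, 0, -1.8], 0, 2.5],
    [[2, 0, -1.8], 0, 2.5],
    [[2, 0, -1], 0, 2.5],
    [[0, 0, 0], 0, 2.5]
  ]
}}

```text
time_s: 6.98
tcp_pos: [0.5463, 0.012, 0.2545]
eef_rot: [180.0, 0.1, -164.2]
contact_force: [-0.2, -0.1, -2.1]
gripper_width: 0.0302
gripper_force: 20.0
```

```bash
python3 - <<'E'
from h import *
s=get_state();print(s["tcp_pos"],s["contact_force"],s["joints"].round(1))
c=capture("scene")["pixels"]
a=c[100:250,270:430];b=capture("side")["pixels"][100:280,210:370]
cv2.imwrite("pics/d.png",np.hstack([cv2.resize(a,(400,375),interpolation=2),cv2.resize(b,(400,450),interpolation=2)[:375]]))
E
```

```text
[0.54630168 0.01200656 0.25448781] [-0.23451767 -0.099924   -2.08321758] [ 21.8   6.6 -11.3   0.  -71.9 -96. ]
```

View pics/d.png

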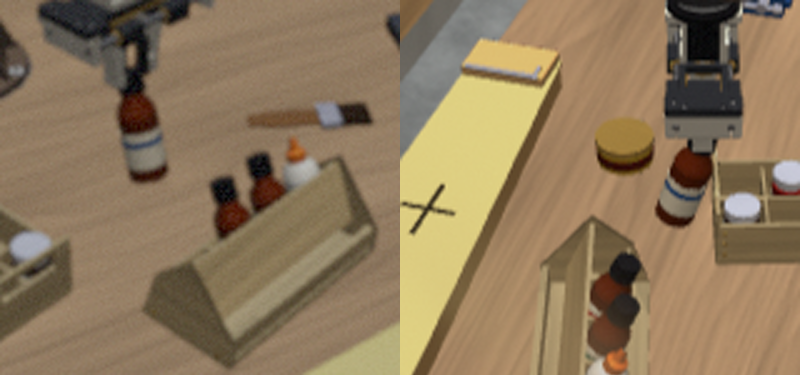

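Blue-stripe bottle (amber_c) hangs clear of the rack, still leaning. I'll loosen the grip gradually so it swings upright, and track this with the moment reading and a lean measurement.

```bash
cat >> h.py <<'E'
def lean():
    """lean (deg, + = base away from robot along -tool x) of held bottle, from body mask axis in the side camera + moment"""
    s=get_state();Rt=R.from_euler('xyz',s["eef_rot"],degrees=True).as_matrix()
    print("t",s["time_s"],"tcp",s["tcp_pos"].round(4),"Ftool",(Rt.T@s["contact_force"]).round(2),"Mtool",(Rt.T@s["moment"]).round(3),"w",round(s["gripper_width"],4))
    for cam in ["side","scene"]:
        c=capture(cam);K,T=CAM[cam];g=s["tcp_pos"]+[0,0,.019]
        base=lambda a:(g+Rt@[-np.sin(np.radians(a))*.075,0,np.cos(np.radians(a))*.075])
        best=None
        for r in regions_of(c,"amber_a"):
            m=r["pixels"]; p=np.mean(np.argwhere(m),0)[::-1]
            d=np.linalg.norm(p-proj(K,T,base(10))[0])
            if best is None or d<best[0]: best=(d,p,m,r["confidence"])
        if best is None or best[0]>20: print(cam,"none");continue
        ys,xs=np.nonzero(best[2]);P=np.c_[xs,ys].astype(float);v=np.linalg.svd(P-P.mean(0),full_matrices=False)[2][0];v*=np.sign(v[1])
        f=lambda a:proj(K,T,base(a))[0]-proj(K,T,g)[0]
        ang=np.linspace(-45,60,211);e=[abs(np.cross(v,f(a)/np.linalg.norm(f(a)))) for a in ang]
        print(cam,"lean",ang[int(np.argmin(e))],"n",len(xs),"conf",round(best[3],2))
E
python3 -W ignore -c "
from h import *
lean()"
```

```text
t 7.075 tcp [0.5471 0.0123 0.253 ] Ftool [-0.12 -0.1   1.8 ] Mtool [-0.095 -0.099 -0.029] w 0.0298
side lean 17.5 n 507 conf 0.68
scene lean 14.0 n 574 conf 0.7
```

Emit:
{"api": "jog_arm", "payload": {
  "moves": [
    [[0, 0, 0], 0, 2.5],
    [[0, 0, 0], 0, 2.5],
    [[0, 0, 0], 0, 2.5]
  ],
  "newtons": 9
}}

```text
time_s: 7.65
tcp_pos: [0.547, 0.0123, 0.2523]
eef_rot: [-180.0, -0.0, -164.2]
contact_force: [-0.2, -0.3, -2.8]
gripper_width: 0.0304
gripper_force: 9.0
```

```bash
python3 -W ignore -c "
from h import *
lean()"
```

```text
t 7.65 tcp [0.547  0.0123 0.2523] Ftool [ 0.28 -0.23  2.83] Mtool [ 0.017 -0.001 -0.008] w 0.0304
side lean 6.5 n 495 conf 0.62
scene lean 2.0 n 600 conf 0.73
```

Emit:
{"api": "jog_arm", "payload": {
  "moves": [
    [[0, 0, 0], 0, 2.5],
    [[1.5, -1.6, 0], 0, 2.5],
    [[2.5, -2.5, 0], 0, 2.5],
    [[3, -3, 0], 0, 2.5],
    [[3, -3, 0], 0, 2.5],
    [[3, -3, 0], 0, 2.5],
    [[2.5, -2.5, 0], 0, 2.5],
    [[1.5, -1.6, 0], 0, 2.5],
    [[1, -1, 0], 0, 2.5],
    [[0, 0, 0], 0, 2.5],
    [[0, 0, 0], 0, 2.5]
  ],
  "newtons": 7
}}

```text
time_s: 9.22
tcp_pos: [0.4234, -0.2115, 0.2525]
eef_rot: [180.0, 0.0, -164.2]
contact_force: [-0.1, 0.9, -2.8]
gripper_width: 0.0305
gripper_force: 7.0
```

```bash
python3 -W ignore - <<'E'
from h import *
lean()
s,c,K,T=wrist("w3")
E
```

```text
t 9.225 tcp [ 0.4234 -0.2115  0.2525] Ftool [-0.15  0.91  2.76] Mtool [-0.011 -0.1    0.009] w 0.0305
side lean 3.5 n 465 conf 0.9
scene lean 1.5 n 563 conf 0.58
```

View pics/w3.png

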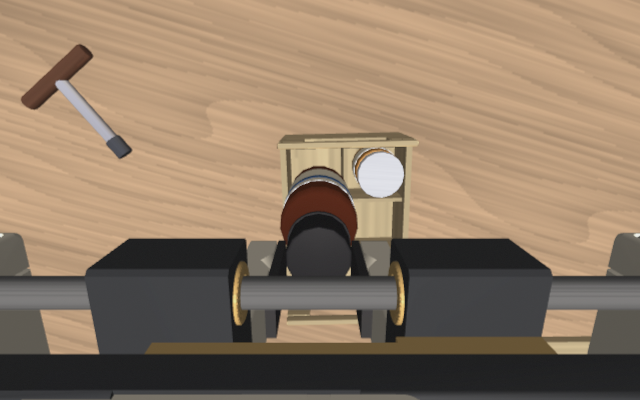

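The bottle hangs at (318,230). The end board's top runs (279,142)–(417,140), the partition sits at col 343 and the ochre lid at (380,174). Recomputing cell 1 from this.

```bash
python3 -W ignore - <<'E'
from h import *
s,c,K,T=wrist()
for n,uv,z in [("eL",(279,140),.09),("eR",(417,138),.09),("part",(343,148),.056),("part2",(343,188),.056),("ochre",(380,174),.075),("cross",(349,194),.056)]:
    print(n,onplane(K,T,uv,z).round(4))
C=np.array([.475,-.163]);x=np.array([.29,-.957]);y=np.array([.957,.29])
def P(a,b,z): return np.r_[C+a*x+b*y,z]
for n,p in [("part/end",P(0,-.095,.056)),("cross",P(0,-.032,.056)),("ochre",P(-.032,-.064,.075)),("endL",P(.067,-.099,.09)),("endR",P(-.067,-.099,.09))]: print(n,proj(K,T,p).round(1))
E
```

```text
eL [ 0.3987 -0.2568  0.09  ]
eR [ 0.3616 -0.1335  0.09  ]
part [ 0.3931 -0.1937  0.056 ]
part2 [ 0.4337 -0.1813  0.056 ]
ochre [ 0.4057 -0.1524  0.075 ]
cross [ 0.4383 -0.1732  0.056 ]
part/end [[348.5 140.4]]
cross [[348.1 199.5]]
ochre [[381.8 173.2]]
endL [[279.7 141.3]]
endR [[423.3 138.9]]
```

Emit:
{"api": "jog_arm", "payload": {
  "moves": [
    [[0, -0.2, 2], 0, 2.5],
    [[0, 0, 3], 0, 2.5],
    [[0, 0, 3], 0, 2.5],
    [[0, 0, 2.5], 0, 2.5],
    [[0, 0, 1.5], 0, 2.5],
    [[0, 0, 1], 0, 2.5],
    [[0, 0, 0.3], 0, 2.5],
    [[0, 0, 0], 0, 2.5]
  ]
}}

```text
time_s: 10.52
tcp_pos: [0.4241, -0.2138, 0.1199]
eef_rot: [-180.0, 0.0, -164.2]
contact_force: [0.8, 0.1, -2.2]
gripper_width: 0.0306
gripper_force: 7.0
```

```bash
python3 -W ignore -c "
from h import *
lean()"
```

```text
t 10.525 tcp [ 0.4241 -0.2138  0.1199] Ftool [-0.83 -0.14  2.18] Mtool [-0.029  0.056  0.036] w 0.0306
side lean 10.0 n 296 conf 0.72
scene lean -1.0 n 371 conf 0.7
```

Emit:
{"api": "jog_arm", "payload": {
  "moves": [
    [[0, 0, 0.4], 0, 2.5],
    [[0, 0, 0.3], 0, 2.5],
    [[0, 0, 0.2], 0, 2.5],
    [[0, 0, 0], 0, 2.5]
  ]
}}

```text
time_s: 11.22
tcp_pos: [0.4236, -0.2137, 0.1102]
eef_rot: [180.0, -0.0, -164.2]
contact_force: [-0.0, -1.0, -3.3]
gripper_width: 0.0305
gripper_force: 7.0
```

Emit:
{"api": "jog_arm", "payload": {
  "moves": [
    [[0, 0, 0.2], 0, 2.5],
    [[0, 0, 0.1], 0, 2.5],
    [[0, 0, 0], 0, 2.5]
  ]
}}

```text
time_s: 11.6
tcp_pos: [0.4243, -0.2138, 0.1078]
eef_rot: [-180.0, 0.0, -164.2]
contact_force: [0.7, 0.1, 0.9]
gripper_width: 0.0305
gripper_force: 7.0
```

Touchdown is confirmed: the weight is off the gripper. Release and retreat.

Emit:
{"api": "jog_arm", "payload": {
  "moves": [
    [[0, 0, 0], 0, 3.4],
    [[0, 0, 0], 0, 4.5],
    [[0, 0, 0], 0, 4.5],
    [[0, 0, -1], 0, 4.5],
    [[0, 0, -3], 0, 4.5],
    [[0, 0, -5], 0, 4.5],
    [[0, 0, -5], 0, 4.5],
    [[0, 0, 0], 0, 4.5]
  ]
}}

```text
time_s: 12.6
tcp_pos: [0.426, -0.2143, 0.2523]
eef_rot: [-179.8, 0.4, -164.2]
contact_force: [0.0, -0.1, -0.9]
gripper_width: 0.0448
gripper_force: 0.0
```

```bash
python3 -W ignore - <<'E'
from h import *
s,c,K,T=wrist();w=c["pixels"]
for r in regions_of(c,"amber_a"): print(r["confidence"],r["pixel"])
b=capture("side")["pixels"][120:240,320:440]
cv2.imwrite("pics/e.png",np.hstack([w[:,200:500],cv2.resize(b,(400,400),interpolation=2)]))
print(s["tcp_pos"])
E
```

```text
0.75 [319.1, 175.7]
0.52 [359.7, 265.2]
[ 0.42602581 -0.21434501  0.25234082]
```

View pics/e.png

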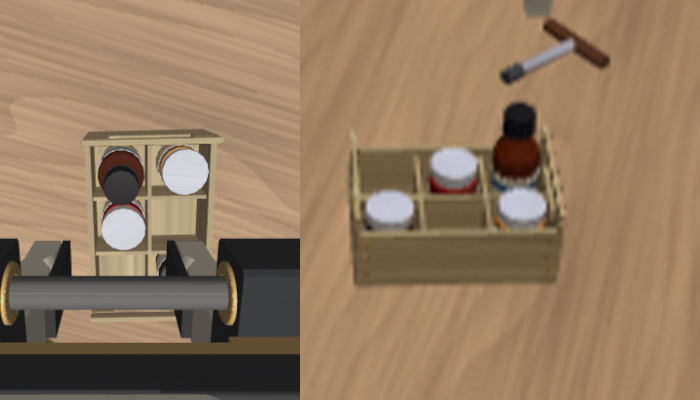

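The bottle stands upright in cell 1, cap at crop (121,183), cell centre about 122. Now bottle 2.

Emit:
{"api": "jog_arm", "payload": {
  "moves": [
    [[-3, 2.8, 0], 0, 4.5],
    [[-4.4, 4.1, 0], 0, 4.5],
    [[-4.4, 4.1, 0], 0, 4.5],
    [[-4.4, 4.1, 0], 0, 4.5],
    [[-4.4, 4.1, 0], 0, 4.5],
    [[-4.0, 3.8, 0], 0, 4.5],
    [[-2.0, 1.9, 0], 0, 4.5],
    [[0, 0, 0], 0, 4.5]
  ],
  "newtons": 20
}}

```text
time_s: 13.75
tcp_pos: [0.612, 0.0997, 0.2448]
eef_rot: [-180.0, -0.2, -164.1]
contact_force: [-0.5, -0.3, 0.3]
gripper_width: 0.0452
gripper_force: 0.0
```

Emit:
{"api": "jog_arm", "payload": {
  "moves": [
    [[-0.1, -0.2, 3], 0, 4.5],
    [[0, 0, 4], 0, 4.5],
    [[0, 0, 3], 0, 4.5],
    [[0, 0, 2], 0, 4.5],
    [[0, 0, 1], 0, 4.5],
    [[0, 0, 0], 0, 4.5]
  ]
}}

```text
time_s: 14.5
tcp_pos: [0.613, 0.0959, 0.1169]
eef_rot: [-180.0, -0.1, -164.3]
contact_force: [-0.5, 0.6, -0.0]
gripper_width: 0.0447
gripper_force: 0.0
```

Emit:
{"api": "jog_arm", "payload": {
  "moves": [
    [[0, 0, 0], 0, 2.5],
    [[0, 0, 0], 0, 2.5],
    [[0, 0, 0], 0, 2.5],
    [[0, 0, 0], 0, 2.5],
    [[0.4, 0, -0.9], 0, 2.5],
    [[0.4, 0, -0.9], 0, 2.5],
    [[0.8, 0, -1.8], 0, 2.5],
    [[0.8, 0, -1.8], 0, 2.5],
    [[0.8, 0, -1.8], 0, 2.5]
  ]
}}

```text
time_s: 15.62
tcp_pos: [0.5819, 0.0876, 0.1911]
eef_rot: [180.0, -0.0, -164.2]
contact_force: [1.0, -0.1, -1.5]
gripper_width: 0.0296
gripper_force: 20.0
```

Emit:
{"api": "jog_arm", "payload": {
  "moves": [
    [[0.8, 0, -1.8], 0, 2.5],
    [[0.8, 0, -1.8], 0, 2.5],
    [[2, 0, -1.8], 0, 2.5],
    [[2, 0, -1], 0, 2.5],
    [[0, 0, 0], 0, 2.5]
  ]
}}

```text
time_s: 16.25
tcp_pos: [0.5282, 0.0724, 0.2554]
eef_rot: [180.0, 0.1, -164.2]
contact_force: [-0.2, 0.1, -2.3]
gripper_width: 0.0298
gripper_force: 20.0
```

Emit:
{"api": "jog_arm", "payload": {
  "moves": [
    [[0, 0, 0], 0, 2.5],
    [[0, 0, 0], 0, 2.5],
    [[0, 0, 0], 0, 2.5]
  ],
  "newtons": 9
}}

```text
time_s: 16.62
tcp_pos: [0.529, 0.0726, 0.2528]
eef_rot: [-180.0, -0.1, -164.2]
contact_force: [0.4, -0.2, -2.4]
gripper_width: 0.0305
gripper_force: 9.0
```

```bash
python3 -W ignore -c "
from h import *
lean()"
```

```text
t 16.625 tcp [0.529  0.0726 0.2528] Ftool [-0.35 -0.32  2.44] Mtool [0.007 0.081 0.021] w 0.0305
side lean 5.0 n 513 conf 0.67
scene lean 4.0 n 613 conf 0.71
```

Emit:
{"api": "jog_arm", "payload": {
  "moves": [
    [[0.3, -1.3, 0], 0, 2.5],
    [[0.5, -2.5, 0], 0, 2.5],
    [[0.7, -3.5, 0], 0, 2.5],
    [[0.9, -4.3, 0], 0, 2.5],
    [[0.9, -4.3, 0], 0, 2.5],
    [[0.7, -3.5, 0], 0, 2.5],
    [[0.5, -2.5, 0], 0, 2.5],
    [[0.4, -1.7, 0], 0, 2.5],
    [[0.2, -0.85, 0], 0, 2.5],
    [[0, 0, 0], 0, 2.5],
    [[0, 0, 0], 0, 2.5]
  ],
  "newtons": 7
}}

```text
time_s: 18.2
tcp_pos: [0.5463, -0.1759, 0.2535]
eef_rot: [180.0, 0.0, -164.2]
contact_force: [-0.1, 0.9, -1.4]
gripper_width: 0.0306
gripper_force: 7.0
```

```bash
cat >> h.py <<'E'
def rim():
    "top row of held bottle's mask in the wrist view against that for an upright bottle gripped 0.120 above its base"
    s,c,K,T=wrist()
    th=np.linspace(0,2*np.pi,60)
    Rt=R.from_euler('xyz',s["eef_rot"],degrees=True).as_matrix();g=s["tcp_pos"]+[0,0,.019]
    for r in regions_of(c,"amber_a"):
        ys,xs=np.nonzero(r["pixels"]);print("mask",xs.min(),xs.max(),ys.min(),ys.max(),round(r["confidence"],2))
    for a in [-6,-3,0,3,6,10]:
        A=np.radians(a);ax=np.array([-np.sin(A),0,np.cos(A)]);u=np.array([np.cos(A),0,np.sin(A)])
        P=[g+Rt@(ax*.120+.023*(np.cos(t)*u+np.sin(t)*np.array([0,1,0]))) for t in th]
        print("lean",a,"row",proj(K,T,np.array(P))[:,1].min().round(1))
E
python3 -W ignore -c "
from h import *
lean();rim()"
```

```text
t 18.2 tcp [ 0.5463 -0.1759  0.2535] Ftool [-0.14  0.85  1.45] Mtool [-0.073 -0.024 -0.023] w 0.0306
side lean 3.5 n 443 conf 0.85
scene lean 3.0 n 645 conf 0.75
mask 282 358 171 275 0.91
mask 290 341 5 70 0.71
mask 568 596 310 339 0.62
lean -6 row 150.2
lean -3 row 157.9
lean 0 row 165.6
lean 3 row 173.3
lean 6 row 181.0
lean 10 row 191.3
```

Lean is about 2°, so lowering into cell 3.

Emit:
{"api": "jog_arm", "payload": {
  "moves": [
    [[0, 0, 2], 0, 2.5],
    [[0, 0, 3], 0, 2.5],
    [[0, 0, 3], 0, 2.5],
    [[0, 0, 2.5], 0, 2.5],
    [[0, 0, 1.5], 0, 2.5],
    [[0, 0, 1], 0, 2.5],
    [[0, 0, 0.6], 0, 2.5],
    [[0, 0, 0.3], 0, 2.5],
    [[0, 0, 0], 0, 2.5],
    [[0, 0, 0], 0, 2.5]
  ]
}}

```text
time_s: 19.75
tcp_pos: [0.5466, -0.1765, 0.115]
eef_rot: [-180.0, 0.0, -164.2]
contact_force: [-0.1, 0.0, -2.8]
gripper_width: 0.0304
gripper_force: 7.0
```

Emit:
{"api": "jog_arm", "payload": {
  "moves": [
    [[0, 0, 0.3], 0, 2.5],
    [[0, 0, 0.2], 0, 2.5],
    [[0, 0, 0.1], 0, 2.5],
    [[0, 0, 0], 0, 2.5],
    [[0, 0, 0], 0, 2.5]
  ]
}}

```text
time_s: 20.38
tcp_pos: [0.5467, -0.1765, 0.1088]
eef_rot: [-180.0, 0.0, -164.2]
contact_force: [-0.1, 0.6, 0.9]
gripper_width: 0.0306
gripper_force: 7.0
```

Emit:
{"api": "jog_arm", "payload": {
  "moves": [
    [[0, 0, 0], 0, 3.4],
    [[0, 0, 0], 0, 4.5],
    [[0, 0, 0], 0, 4.5],
    [[0, 0, -1], 0, 4.5],
    [[0, 0, -3], 0, 4.5],
    [[0, 0, -5], 0, 4.5],
    [[0, 0, -5], 0, 4.5],
    [[0, 0, 0], 0, 4.5]
  ]
}}

```text
time_s: 21.38
tcp_pos: [0.5486, -0.177, 0.254]
eef_rot: [-179.8, 0.5, -164.2]
contact_force: [0.2, 0.4, -0.8]
gripper_width: 0.045
gripper_force: 0.0
```

```bash
python3 -W ignore - <<'E'
from h import *
s,c,K,T=wrist()
for r in regions_of(c,"amber_a"): print(round(r["confidence"],2),r["pixel"])
print(s["tcp_pos"],proj(K,T,[[.424,-.2138,.116],[.5467,-.1765,.116]]))
E
```

```text
0.95 [318.5, 34.7]
0.75 [324.1, 174.0]
0.63 [587.3, 323.1]
[ 0.54861621 -0.17704889  0.25399073] [[317.61109233  23.12696416]
 [320.22246444 180.6489967 ]]
```

Emit:
{"api": "jog_arm", "payload": {
  "moves": [
    [[-2, 4, 0], 0, 4.5],
    [[-2.5, 5.3, 0], 0, 4.5],
    [[-2.5, 5.3, 0], 0, 4.5],
    [[-2.5, 5.3, 0], 0, 4.5],
    [[-2.5, 5.3, 0], 0, 4.5],
    [[-1.8, 4, 0], 0, 4.5],
    [[0, 2, 0], 0, 4.5],
    [[0, 0, 0], 0, 4.5]
  ],
  "newtons": 20
}}

```text
time_s: 22.48
tcp_pos: [0.5934, 0.162, 0.2473]
eef_rot: [-180.0, -0.1, -164.1]
contact_force: [-0.2, -1.0, -0.3]
gripper_width: 0.0449
gripper_force: 0.0
```

Emit:
{"api": "jog_arm", "payload": {
  "moves": [
    [[-0.1, -0.2, 3], 0, 4.5],
    [[0, 0, 4], 0, 4.5],
    [[0, 0, 3], 0, 4.5],
    [[0, 0, 2], 0, 4.5],
    [[0, 0, 1.1], 0, 4.5],
    [[0, 0, 0], 0, 4.5]
  ]
}}

```text
time_s: 23.22
tcp_pos: [0.5955, 0.1586, 0.117]
eef_rot: [-180.0, -0.1, -164.3]
contact_force: [-0.4, -0.8, 0.2]
gripper_width: 0.045
gripper_force: 0.0
```

Emit:
{"api": "jog_arm", "payload": {
  "moves": [
    [[0, 0, 0], 0, 2.5],
    [[0, 0, 0], 0, 2.5],
    [[0, 0, 0], 0, 2.5],
    [[0, 0, 0], 0, 2.5],
    [[0.4, 0, -0.9], 0, 2.5],
    [[0.4, 0, -0.9], 0, 2.5],
    [[0.8, 0, -1.8], 0, 2.5],
    [[0.8, 0, -1.8], 0, 2.5],
    [[0.8, 0, -1.8], 0, 2.5]
  ]
}}

```text
time_s: 24.35
tcp_pos: [0.5641, 0.1506, 0.1911]
eef_rot: [180.0, 0.0, -164.2]
contact_force: [-0.2, -0.0, -3.1]
gripper_width: 0.0298
gripper_force: 20.0
```

Emit:
{"api": "jog_arm", "payload": {
  "moves": [
    [[0.8, 0, -1.8], 0, 2.5],
    [[0.8, 0, -1.8], 0, 2.5],
    [[2, 0, -1.8], 0, 2.5],
    [[2, 0, -1], 0, 2.5],
    [[0, 0, 0], 0, 2.5]
  ]
}}

```text
time_s: 24.98
tcp_pos: [0.5104, 0.1355, 0.2554]
eef_rot: [179.9, 0.1, -164.2]
contact_force: [0.4, 0.5, -2.7]
gripper_width: 0.0299
gripper_force: 20.0
```

Emit:
{"api": "jog_arm", "payload": {
  "moves": [
    [[0, 0, 0], 0, 2.5],
    [[0, 0, 0], 0, 2.5],
    [[0, 0, 0], 0, 2.5]
  ],
  "newtons": 9
}}

```text
time_s: 25.35
tcp_pos: [0.5112, 0.1356, 0.2529]
eef_rot: [-180.0, -0.1, -164.2]
contact_force: [-0.0, 0.6, -3.0]
gripper_width: 0.0306
gripper_force: 9.0
```

```bash
python3 -W ignore -c "
from h import *
lean()"
```

```text
t 25.35 tcp [0.5112 0.1356 0.2529] Ftool [-0.14  0.57  2.95] Mtool [-0.04   0.023 -0.005] w 0.0306
side lean 3.5 n 491 conf 0.91
scene lean 5.5 n 559 conf 0.97
```

Emit:
{"api": "jog_arm", "payload": {
  "moves": [
    [[0.6, -1.3, 0], 0, 2.5],
    [[1.2, -2.5, 0], 0, 2.5],
    [[1.7, -3.5, 0], 0, 2.5],
    [[2, -4.3, 0], 0, 2.5],
    [[2, -4.3, 0], 0, 2.5],
    [[1.7, -3.5, 0], 0, 2.5],
    [[1.2, -2.6, 0], 0, 2.5],
    [[0.8, -1.8, 0], 0, 2.5],
    [[0.4, -0.9, 0], 0, 2.5],
    [[0, 0, 0], 0, 2.5],
    [[0, 0, 0], 0, 2.5]
  ],
  "newtons": 7
}}

```text
time_s: 26.92
tcp_pos: [0.4667, -0.1331, 0.2535]
eef_rot: [180.0, 0.0, -164.2]
contact_force: [-0.5, 0.0, -2.9]
gripper_width: 0.0306
gripper_force: 7.0
```

```bash
python3 -W ignore -c "
from h import *
lean();rim()"
```

```text
t 26.925 tcp [ 0.4667 -0.1331  0.2535] Ftool [0.48 0.17 2.88] Mtool [-0.06  -0.047 -0.054] w 0.0306
side lean 3.5 n 457 conf 0.73
scene lean 1.0 n 613 conf 0.95
mask 282 358 168 275 0.93
mask 219 281 87 137 0.88
mask 237 284 204 245 0.59
lean -6 row 150.2
lean -3 row 157.9
lean 0 row 165.6
lean 3 row 173.3
lean 6 row 181.0
lean 10 row 191.3
```

Emit:
{"api": "jog_arm", "payload": {
  "moves": [
    [[0, 0, 2], 0, 2.5],
    [[0, 0, 3], 0, 2.5],
    [[0, 0, 3], 0, 2.5],
    [[0, 0, 2.5], 0, 2.5],
    [[0, 0, 1.5], 0, 2.5],
    [[0, 0, 1], 0, 2.5],
    [[0, 0, 0.6], 0, 2.5],
    [[0, 0, 0.3], 0, 2.5],
    [[0, 0, 0], 0, 2.5],
    [[0, 0, 0], 0, 2.5]
  ]
}}

```text
time_s: 28.48
tcp_pos: [0.4669, -0.1336, 0.1149]
eef_rot: [-180.0, 0.0, -164.2]
contact_force: [0.1, -0.5, -3.1]
gripper_width: 0.0309
gripper_force: 7.0
```

Emit:
{"api": "jog_arm", "payload": {
  "moves": [
    [[0, 0, 0.3], 0, 2.5],
    [[0, 0, 0.2], 0, 2.5],
    [[0, 0, 0.1], 0, 2.5],
    [[0, 0, 0], 0, 2.5],
    [[0, 0, 0], 0, 2.5]
  ]
}}

```text
time_s: 29.1
tcp_pos: [0.4672, -0.1335, 0.1089]
eef_rot: [-180.0, 0.1, -164.2]
contact_force: [-0.0, -0.3, 3.4]
gripper_width: 0.0306
gripper_force: 7.0
```

Emit:
{"api": "jog_arm", "payload": {
  "moves": [
    [[0, 0, 0], 0, 3.4],
    [[0, 0, 0], 0, 4.5],
    [[0, 0, 0], 0, 4.5],
    [[0, 0, -1], 0, 4.5],
    [[0, 0, -3], 0, 4.5],
    [[0, 0, -5], 0, 4.5],
    [[0, 0, -5], 0, 4.5],
    [[-2, 2, -4], 0, 4.5],
    [[-3, 3, 0], 0, 4.5],
    [[-3, 3, 0], 0, 4.5],
    [[0, 0, 0], 0, 4.5]
  ]
}}

```text
time_s: 30.48
tcp_pos: [0.5227, -0.0329, 0.2887]
eef_rot: [180.0, 0.0, -164.1]
contact_force: [-0.0, 0.2, -0.4]
gripper_width: 0.0451
gripper_force: 0.0
```

```bash
python3 -W ignore - <<'E'
from h import *
w=capture("scene")["pixels"][140:290,190:430];b=capture("side")["pixels"][110:290,240:440]
cv2.imwrite("pics/f.png",np.hstack([cv2.resize(w,(400,250),interpolation=2),cv2.resize(b,(400,360),interpolation=2)[:250]]) if 0 else np.vstack([cv2.resize(w,(450,281),interpolation=2),cv2.resize(b,(450,405),interpolation=2)[:310]]))
E
```

```text
(no output)
```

View pics/f.png

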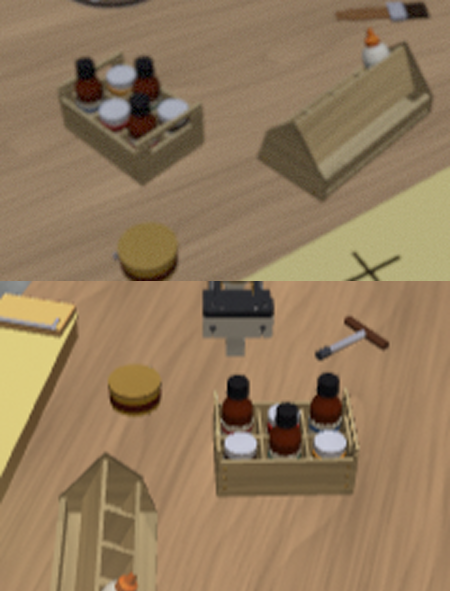

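All three bottles stand upright in their cells (side crop caps at (237,388), (287,415), (328,385)), and the glue is still in the rack.

```bash
python3 -c "
from plant import *
print(close_job())"
```

```text
the job is handed in; nothing more can be done
None
```

The three amber bottles were set down upright in the crate's three empty cells, the glue bottle and jars are still in their places, and I handed the job in after about 30.5 s of robot time.

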